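# Move the slide carrier from the drip hooks to the covered hooks

### The job

The carrier of glass slides has finished dripping on the stand with the open hooks. Lift it off by its upright grip plate and carry it, level and without setting it down anywhere, to the other stand: lay its bar on the two arms in front of the covers, slide it gently back under the covers until it meets the stops, let it down into the notches there and let go. Feel your way and never push or press the carrier hard against either stand (35 N is too much), and leave the bottle, vial and dish on the bench alone.

Things in the scene. Friction and masses are not known exactly. Their poses are not given: they have to be found in the camera images.
- carrier: steel wire carrier with a row of glass slides, 0.18 to 0.35 kg. Origin: centre of its hanging bar, a square 8 x 8 mm bar, 190 mm long along y, with 16 mm discs at its ends (inner faces at y = +-92 mm). z up when level. The wire rack below the bar is 110 mm along y, 90 mm along x; its lowest wires are 90 mm under the origin. Starts hanging on the drip stand, yaw within 0.04 rad of the stand's.
- carrier_grip (a point): the point to grasp: middle of the upright plastic grip plate, 32 mm above the bar's centre. The plate is 10 mm thick along the carrier's x, 44 mm wide along y and ends 54 mm above the bar's centre. Axes as the carrier's.
- drip_stand: fixed stand with two open hooks. Origin on the bench below the hooks' middle; +x points away from the robot to its upright rod at x = 135 mm (crosshead there 176 mm wide along y, top at z = 166 mm); z up. Two arms, 8 mm wide, at y = +-75 mm, run forward from the crosshead. The hooks are not covered: the bar lifts straight up.
- drip_seat (a point): middle between the open hooks, 169 mm above the drip stand's origin: centre of a bar lying on their flat floors. On each arm, from this point: upturned tip at x = -22 to -16 mm, its top 14 mm higher; post at x = 16 to 24 mm, its top 13 mm higher. Axes as the stand's.
- dry_stand: fixed stand with two covered hooks. Origin on the bench; +x points away from the robot to its upright rod at x = 135 mm (crosshead 176 mm wide, top at z = 151 mm); z up. Two arms, 8 mm wide, at y = +-75 mm, run forward. They are clamped farther in or out each time: the middle of their notches (same on both) is at x = -18 to +18 mm, not measured. A seated bar's centre is at z = 146 mm.
- dry_lay (a point): where to lay the bar: its centre when it lies on the flat rails in front of the covers, at x = -54, z = 154 mm of the dry stand, axes as the stand's. From here the bar is clear of tips and covers in every case; it slides 38 to 75 mm in +x to the stops (to be felt; arms and stops are stiff), then drops 8 mm into the notches.
- dry_mean (a point): middle of the stand at x = 0, z = 146 mm: mean place of a seated bar. Each arm along x, from its notch's middle: tip -89 to -84 mm, 6 mm over the rail; flat rail -84 to -6.5; notch -6.5 to +6.5, floor 8 mm below the rail; upright stop from +6.5. A cover plate, 4 mm thick, lies over the arm from -25.5 mm to the stop, its underside 16 mm above the rail.
- dropper_mid (a point): bystander: small brown bottle with a red cap, 34 mm across, 68 mm tall, loose on the bench; point half-way up.
- vial_mid (a point): bystander: small glass vial with a white cap, 26 mm across, 71 mm tall, loose on the bench; point half-way up.
- dish_mid (a point): bystander: flat glass dish, 66 mm across, 15 mm tall, loose on the bench; point half-way up.

How it is judged (in metres and radians):
On the way:
1. the carrier is lifted clear of the open hooks (z of carrier in the frame of drip_stand above 0.187 m and contact force between carrier and drip_stand below 0.1 N), for 0.1 s.
At the end, for the whole second after the job is handed in: The carrier hangs at rest in the notches of the covered hooks: bar centre 142 to 148.5 mm above the stand's origin, within 25 mm of it along x and 16 mm along y, bar within 0.1 rad of the stand's y, level within 0.06 rad, its weight on the stand (z of carrier in the frame of dry_stand between 0.142 and 0.1485 m and x of carrier in the frame of dry_stand between -0.025 and 0.025 m and y of carrier in the frame of dry_stand between -0.016 and 0.016 m and angle between the y axis of carrier and the y axis of dry_stand, either way round below 0.1 rad and angle between carrier's own z axis and vertical below 0.06 rad and contact force between carrier and dry_stand above 0.5 N and linear speed of carrier below 0.02 m/s); the robot touches nothing.
It fails at once if the carrier is pressed against either stand with more than 35 N (contact force between carrier and dry_stand above 35 N or contact force between carrier and drip_stand above 35 N).
It fails at once if the carrier tips more than 0.3 rad (angle between carrier's own z axis and vertical above 0.3 rad).
It fails at once if the carrier is set down or falls (bar lower than 125 mm above the bench) (height (world z) of carrier below 0.125 m).
It fails at once if the small bottle, the vial or the dish is moved more than 30 mm (distance of any of dropper_mid, vial_mid, dish_mid from where it was at the start of the episode above 0.03 m).
It also fails if it takes over 69 s, if anything falls off the work surface, if the arm or the gripper's body presses on something with over 40 N, if the wrist force passes 120 N, or if a joint passes its speed limit or range.

### The arm

A 6-joint arm with a two-finger parallel gripper is mounted at the origin on a cart in front of the work surface, level with it; the furniture and walls round the work are solid. World frame = base frame: x ahead of the robot, y to its left, z up, the work surface at z = 0. Lengths are in mm, angles in rad, forces in N, time in s.
With the tool pointing down it reaches from about 375 to 825 mm from the base axis. Payload 5.5 kg.
Tool frame: the origin (TCP) lies on the centre line of the jaws, within the pads' length; the fingertips stand 11 mm ahead of it and the grasp point (between the pads) lies 8 mm behind it; x points along the fingers, y is the direction in which the jaws open and shut, and the axes are right-handed (so a half turn about x gives the same grasp; the last joint's range is limited). The gripper opens to 85 mm and grips with 20 to 120 N. Pads are 22 mm wide; open, the fingers measure 114 mm over their backs; the gripper's body (76 mm by 85 mm) begins 54 mm behind the grasp point. The pads swing forward as they close: fully open they stand 13 mm farther back than shut.
Start: joints at [1.31, 0.314, -0.047, 1.21, 0, 1.571], TCP at [154.709, 579.707, 242.299] pointing down, gripper open.
Joint ranges: [-2.67, 2.67], [-0.69, 1.73], [-1.03, 1.25], [-2.08, 2.16], [-1.42, 1.45], [-3.14, 3.14]. Speed limits (rad/s): [2.39, 2.39, 3.01, 3.14, 3.14, 3.14].

### API

Orientations are given as a rotation vector (axis times angle).
In Python, from station import readout, viewer, manip gives the robot as it stands. The module is installed in compiled form; this text tells all that it offers.
- The arm moves only by the tool step_arm, never from a script. Its arguments are lists of equal length, an entry for each row: "gripper": the closure in counts, from 0 (fully open) to 255 (shut); "offset": the shift along the tool's x, y, z in cm, a list of three; "roll": the turn about the tool's x in degrees. In form: {"gripper": [gripper, ...], "offset": [[x, y, z], ...], "roll": [roll, ...]}. A call has exactly 8 rows; each row is the pose to reach, as a shift and turn from the pose measured when the call began, along the tool's axes at that moment; what a row does not reach only later rows make up. A row lasts 1/10 s, in which the tool goes at most 50 mm and 8.59 degrees, less where a joint would pass 70% of its speed; a pose out of reach is approached as far as the arm can. A call with a gripper value outside its range is refused whole. The fingers move at their own pace and stop on an object; the grip force is fixed at half the most. Time passes only in rows, so rows that repeat a pose let the fingers close, or fill a call up. It gives the time, the measured TCP pose, the force and the opening at its end, in the units of the state.
- readout.read_state(): the state, without advancing time (a new reading comes with each control period).
- viewer.read_camera(name): name is "scene" or "top" or "wrist"; returns the picture (480x640x3 uint8, blue, green, red); there is no depth.
- viewer.camera_model(name): a dict with "fov_y" (degrees; the focal length in pixels is half the picture's height over the tangent of half this angle, whatever the lens; pixels are square), "cx", "cy" (the principal point, pixels), "k1" (the pictures are not rectified: a ray, as slopes to the right and down, at radius r is drawn at 1 + k1 r^2 times it, then the intrinsics apply), "position" and "rotation" of the camera in the world; the wrist camera has in their place "hand_eye" (4x4, takes a point from camera to tool coordinates, whose origin is the TCP and whose axes are the tool frame's). Camera axes: x right, y down, z forward; pixel columns grow to the right and rows downward; lengths in mm; the calibration is good to about 2 mm. A picture is of the moment at which its call begins: read the wrist's pose just before it. camera_model takes no time and is no camera call.
- manip.job_done(): hands the job in, once; it reports no verdict.
The state is a dict: "clock": time; "joints": joint angles; "joint_velocities": joint speeds; "joint_torque": joint torques, N m; "ee_pos": TCP position; "ee_rot": TCP orientation; "force": force on the tool from outside, world axes, zero at the start; "ft_torque": the same for the moment, N m; "gripper_width": finger opening in mm.
Only numpy, scipy, OpenCV 4.12 (cv2) and the standard library are available. Lean on these libraries where they do the work, as an engineer would, in place of code of your own. Each camera call takes 0.05 s, during which the arm holds its last target.

## Working session

There is one attempt and no reset: what is moved stays moved. The work goes in short steps, Python scripts to look and compute and a tool call to move; the robot and the scene stay as the last step left them, time stands still between calls to the robot, and variables do not carry over. Pictures are saved under pics/ and viewed, and the job is handed in when it is done.

Besides the shell and the picture viewer there is one more tool, called as name(argument=value, ...), one argument or row to a line, values as JSON. step_arm: Moves the arm, as the interface text tells. Its arguments: {"type":"object","properties":{"gripper":{"type":"array","items":{"type":"number"}},"offset":{"type":"array","items":{"type":"array","items":{"type":"number"}}},"roll":{"type":"array","items":{"type":"number"}}},"required":["gripper","offset","roll"]}

```bash
mkdir -p pics; python3 - <<'E'
from station import readout, viewer, manip
import cv2
s=readout.read_state()
for k,v in s.items(): print(k,v)
for n in ["scene","top","wrist"]:
    print(n,viewer.camera_model(n))
    cv2.imwrite(f"pics/{n}0.png",viewer.read_camera(n))
E
```

```text
clock 0.0
joints [ 1.31002649e+00  3.14197369e-01 -4.80633439e-02  1.21019584e+00
  1.30307085e-05  1.57081153e+00]
joint_velocities [ 0.0006659   0.00107552 -0.00011371  0.00039192  0.00099705  0.0002512 ]
joint_torque [-1.59676467e-03 -5.39587104e+01  3.39747262e+01  1.90102682e-02
 -4.83875613e-05  5.22741018e-06]
ee_pos [154.54903904 579.18550347 241.45862014]
ee_rot [ 0.20342705  1.56131314 -0.20601622]
force [0.05242667 1.29351335 0.8153008 ]
ft_torque [ 0.02898497  0.01964633 -0.04250251]
gripper_width 85.30912803329308
scene {'fov_y': 55.25478488898039, 'cx': 324.61332977969056, 'cy': 236.01566490790748, 'k1': -0.032003204964571354, 'position': array([-10.54907011, 521.7780366 , 538.73015263]), 'rotation': array([-0.95756891,  2.16584123, -1.31340209])}
top {'fov_y': 44.3641089394214, 'cx': 326.13647083659936, 'cy': 240.8418752879529, 'k1': -0.1785339260827467, 'position': array([ 300.97373885,    5.60554417, 1269.1370915 ]), 'rotation': array([-2.03371208,  2.1706018 , -0.2412383 ])}
wrist {'fov_y': 62.56068985753728, 'cx': 325.11437407118194, 'cy': 239.58501058162898, 'k1': 0.006979661162898358, 'hand_eye': array([[ 2.14112374e-04, -3.29251912e-01,  9.44242094e-01,
        -1.30713453e+02],
       [ 9.99999875e-01, -3.57078102e-04, -3.51266902e-04,
         6.21356816e-01],
       [ 4.52823474e-04,  9.44242051e-01,  3.29251794e-01,
        -8.60045093e+01],
       [ 0.00000000e+00,  0.00000000e+00,  0.00000000e+00,
         1.00000000e+00]])}
```

View pics/scene0.png

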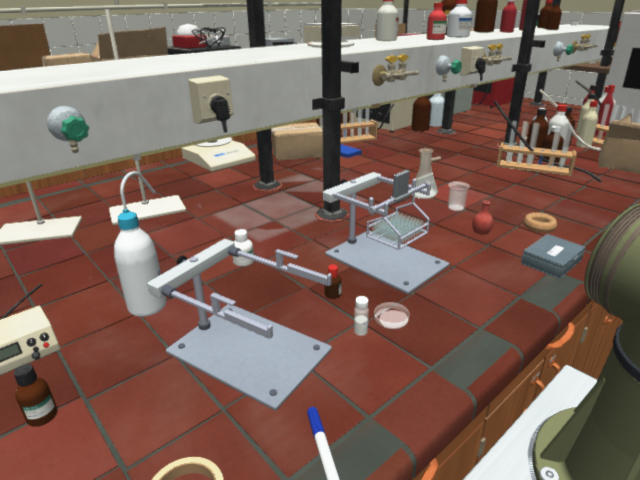

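View pics/top0.png

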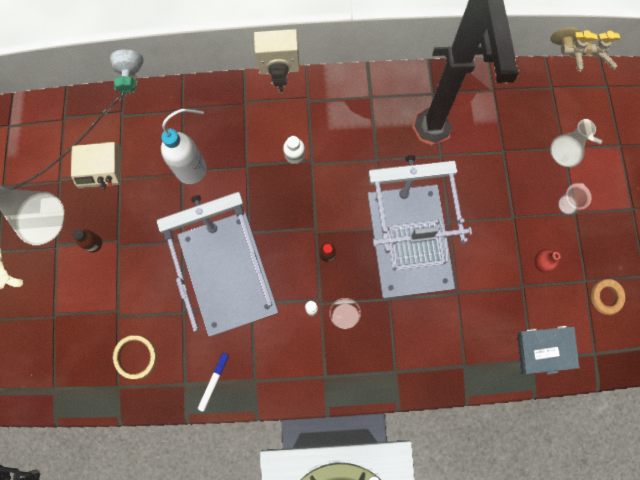

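View pics/wrist0.png

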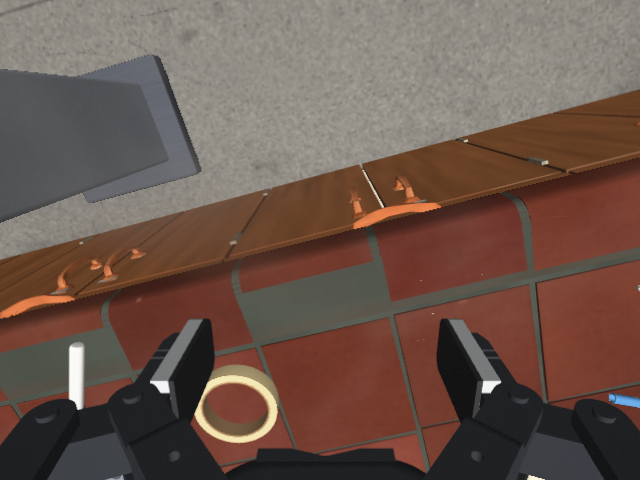

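```bash
cat > h.py <<'E'
import numpy as np, cv2
from scipy.spatial.transform import Rotation as R
from station import readout, viewer, manip
def cam(n,st=None):
    m=viewer.camera_model(n); f=240/np.tan(np.radians(m['fov_y']/2))
    K=np.array([[f,0,m['cx']],[0,f,m['cy']],[0,0,1]]); d=np.array([m['k1'],0,0,0,0.])
    if 'position' in m: Rm=R.from_rotvec(m['rotation']).as_matrix(); p=np.array(m['position'])
    else:
        st=st or readout.read_state(); H=m['hand_eye']; Rt=R.from_rotvec(st['ee_rot']).as_matrix()
        Rm=Rt@H[:3,:3]; p=Rt@H[:3,3]+np.array(st['ee_pos'])
    return K,d,Rm,p
def proj(c,P):
    K,d,Rm,p=c; P=np.atleast_2d(np.array(P,float))
    q=(P-p)@Rm
    return cv2.projectPoints(q,np.zeros(3),np.zeros(3),K,d)[0].reshape(-1,2)
def rays(c,uv):
    K,d,Rm,p=c
    n=cv2.undistortPoints(np.array(uv,float).reshape(-1,1,2),K,d).reshape(-1,2)
    return np.c_[n,np.ones(len(n))]@Rm.T
def plane(c,uv,z):
    r=rays(c,uv); p=c[3]; return p+r*((z-p[2])/r[:,2])[:,None]
def tri(cs,uvs):
    A=np.zeros((3,3));b=np.zeros(3);L=[]
    for c,uv in zip(cs,uvs):
        r=rays(c,[uv])[0]; r/=np.linalg.norm(r); M=np.eye(3)-np.outer(r,r); A+=M;b+=M@c[3]; L.append((M,c[3]))
    x=np.linalg.solve(A,b); return x,[np.linalg.norm(M@(x-p)) for M,p in L]
E
python3 - <<'E'
from h import *
im=cv2.imread('pics/top0.png')
cv2.imwrite('pics/t_dry.png',cv2.resize(im[180:350,145:295],None,fx=4,fy=3.5,interpolation=cv2.INTER_CUBIC)[:595])
cv2.imwrite('pics/t_drip.png',cv2.resize(im[150:305,350:480],None,fx=3.8,fy=3.8,interpolation=cv2.INTER_CUBIC))
im=cv2.imread('pics/scene0.png')
cv2.imwrite('pics/s_dry.png',cv2.resize(im[220:400,140:350],None,fx=3.3,fy=3.3,interpolation=cv2.INTER_CUBIC))
cv2.imwrite('pics/s_drip.png',cv2.resize(im[160:300,310:460],None,fx=4,fy=4,interpolation=cv2.INTER_CUBIC))
E
```

```text
(no output)
```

View pics/t_dry.png

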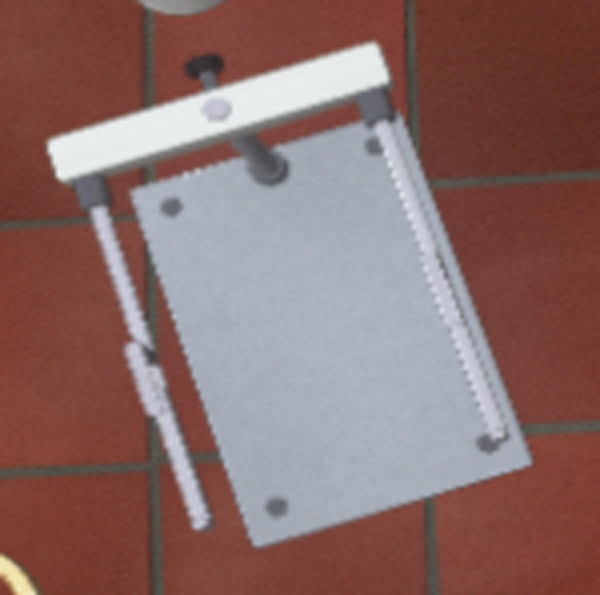

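View pics/t_drip.png

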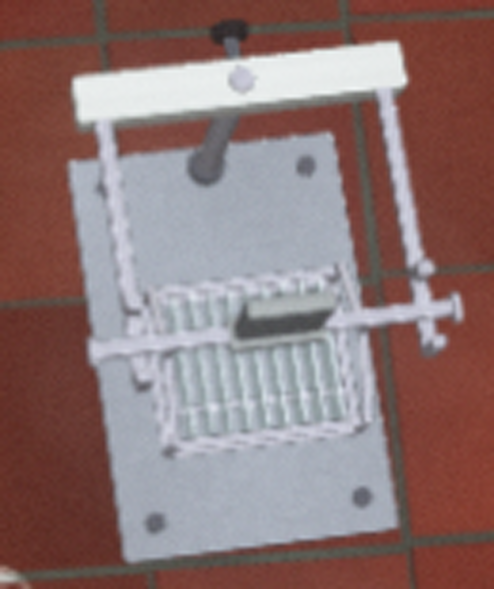

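View pics/s_dry.png

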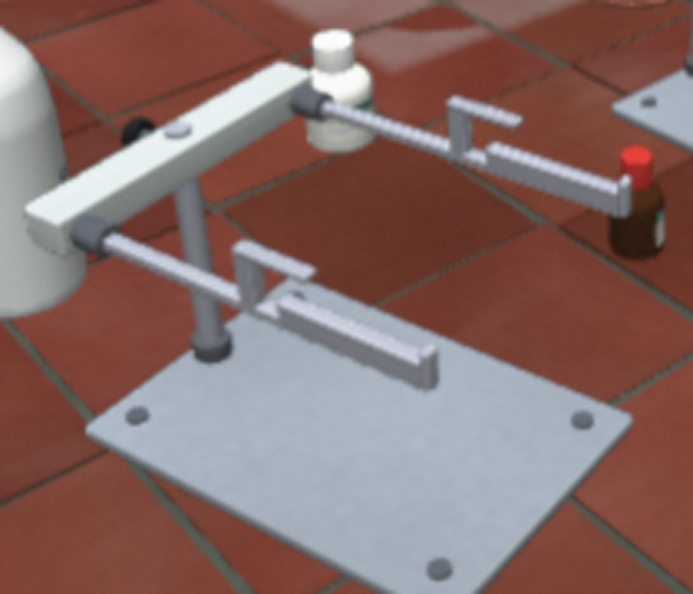

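View pics/s_drip.png

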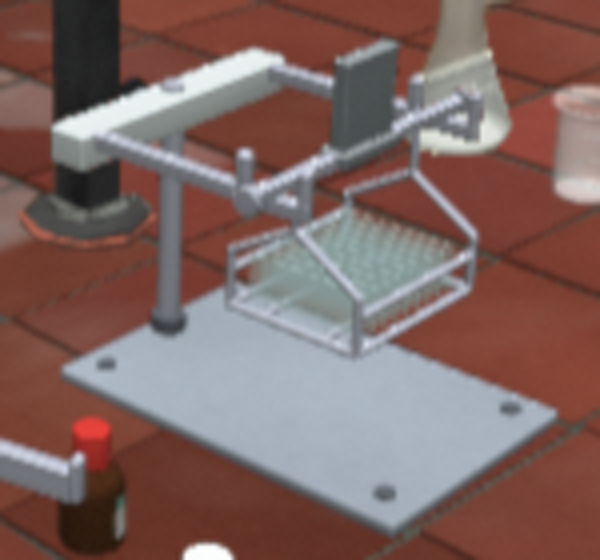

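```bash
python3 - <<'E'
from h import *
np.set_printoptions(precision=1,suppress=True)
T=cam('top');S=cam('scene')
td=lambda u:(145+u[0]/4,180+u[1]/3.5); tp=lambda u:(350+u[0]/3.8,150+u[1]/3.8)
sd=lambda u:(140+u[0]/3.3,220+u[1]/3.3); sp=lambda u:(310+u[0]/4,160+u[1]/4)
def stand(name,z,conv,cs,cap):
    P=plane(T,[conv(u) for u in cs],z); c=P.mean(0)
    yv=(P[0]-P[1]+P[3]-P[2])/2; w=np.linalg.norm(yv); yv/=w; xv=np.array([yv[1],-yv[0],0])
    cp=plane(T,[conv(cap)],z)[0]
    print(name,'cross',c,'cap',cp,'width',w,'depth',np.linalg.norm((P[0]+P[1]-P[2]-P[3])/2),'yaw',np.arctan2(xv[1],xv[0]),'origin',(c-135*xv)[:2])
    return c-135*xv,xv,yv
o,x,y=stand('dry',151,td,[(48,145),(378,42),(389,80),(62,178)],(217,108))
o2,x2,y2=stand('drip',166,tp,[(75,78),(400,42),(405,80),(78,122)],(241,78))
for n,a,b in [('tipL',(202,525),(430,350)),('tipR',(497,435),(627,182)),('crossFL',(62,178),(28,212)),('crossBR',(378,42),(310,75))]:
    p,e=tri([T,S],[td(a),sd(b)]); print(n,p,e,'stand',(p-o)@x,(p-o)@y)
for n,a,b in [('discL',(96,352),(253,197)),('discR',(458,306),(470,105)),('plateTopR_b',(335,293),(397,40)),('plateL',(245,302),(337,60))]:
    try:
        p,e=tri([T,S],[tp(a),sp(b)]); print(n,p,e,'stand',(p-o2)@x2,(p-o2)@y2)
    except Exception as ex: print(ex)
print(plane(T,[tp((96,352)),tp((458,306))],169), plane(T,[tp((245,300)),tp((335,293)),tp((333,305)),tp((248,311))],223))
for n,uv,z in [('dropper',(328,247),68),('vial',(311,308),71),('dish',(345,313),15)]: print(n,plane(T,[uv],z))
E
```

```text
dry cross [633.2 241.5 151. ] cap [635.1 242.3 151. ] width 173.78397945035596 depth 22.319387479605233 yaw 0.27922779768095624 origin [503.4 204.2]
drip cross [ 684.6 -188.1  166. ] cap [ 685.7 -188.3  166. ] width 174.38238863372206 depth 22.77835099544818 yaw 0.06504649245489044 origin [ 549.9 -196.9]
tipL [399.3 253.7 155.2] [np.float64(0.4641723344324951), np.float64(0.4641723344325985)] stand -86.43446837450958 76.22007957182028
tipR [439.8 110.  154.7] [np.float64(0.19538692475225966), np.float64(0.19538692475217687)] stand -87.11219782842358 -73.06830348145225
crossFL [602.5 327.1 154. ] [np.float64(7.260056507030365), np.float64(7.260056507030312)] stand 129.14629609420015 90.78742654033577
crossBR [665.7 154.9 142.3] [np.float64(8.425164137910752), np.float64(8.425164137910848)] stand 142.38570825828108 -92.13965934621697
discL [542.7 -99.8 170.4] [np.float64(0.6414387632309547), np.float64(0.6414387632308981)] stand -0.8489753706275266 97.32315449733599
discR [ 554.3 -289.4  165.6] [np.float64(2.1403561583777773), np.float64(2.1403561583776676)] stand -1.5647779854780424 -92.56790344763881
plateTopR_b [ 551.6 -214.4  222.3] [np.float64(2.2254138863501898), np.float64(2.2254138863500086)] stand 0.5372686315665849 -17.61404887881941
plateL [ 551.4 -169.   222.3] [np.float64(0.4697483706144344), np.float64(0.4697483706145174)] stand 3.3092556633712946 27.723435425452173
[[ 543.5  -99.6  169. ]
 [ 555.3 -287.3  169. ]] [[ 552.6 -168.7  223. ]
 [ 553.2 -213.   223. ]
 [ 547.3 -211.4  223. ]
 [ 547.  -169.6  223. ]]
dropper [[563.   -9.8  68. ]]
vial [[437.4  33.1  71. ]]
dish [[428.4 -37.3  15. ]]
```

```bash
cat >> h.py <<'E'
np.set_printoptions(precision=2,suppress=True)
def need(pos,yaw,st=None):
    """offset (cm) in tool axes and roll (deg) so tool y is along world yaw (mod pi)"""
    st=st or readout.read_state(); Rt=R.from_rotvec(st['ee_rot']).as_matrix()
    off=Rt.T@(np.array(pos)-st['ee_pos'])/10
    y=Rt[:,1]; t=Rt.T@np.array([np.cos(yaw),np.sin(yaw),0]); a=np.degrees(np.arctan2(t[2],t[1]))
    a=(a+90)%180-90
    print('clock',st['clock'],'pos',np.array(st['ee_pos']),'toolx',Rt[:,0],'tooly yaw',np.arctan2(y[1],y[0]),'F',st['force'],'w',st['gripper_width'],'q6',st['joints'][5])
    print('offset cm',off,'roll deg',a); return off,a
E
python3 -c "
from h import *
need([450,250,330],0.063); need([550,-192,300],0.063)
print(R.from_rotvec(readout.read_state()['ee_rot']).as_matrix())"
```

```text
clock 0.15 pos [154.61 579.3  241.63] toolx [-0. -0. -1.] tooly yaw 1.309989201044596 F [-0.25 -0.19  0.04] w 85.4278627388972 q6 1.5707891060754295
offset cm [ -8.8  -24.21  37.03] roll deg 71.44723338397418
clock 0.15 pos [154.61 579.3  241.63] toolx [-0. -0. -1.] tooly yaw 1.309989201044596 F [-0.25 -0.19  0.04] w 85.4278627388972 q6 1.5707891060754295
offset cm [ -5.75 -64.33  58.09] roll deg 71.44723338397418
[[-0.    0.26  0.97]
 [-0.    0.97 -0.26]
 [-1.   -0.    0.  ]]
```

step_arm(
  gripper=[0,0,0,0,0,0,0,0],
  offset=[
    [-3,-1,2],
    [-6,-4,6],
    [-9,-7.5,11],
    [-9,-11,17],
    [-9,-15,22.5],
    [-9,-18.5,28],
    [-9,-22,33.5],
    [-9,-24.2,37],
  ],
  roll=[5,13,21,29,37,45,53,60],
)

```text
clock: 0.95
ee_pos: [394.7, 309.8, 331.2]
ee_rot: [1.016, 1.32, -1.018]
force: [1.0, 0.3, 0.3]
gripper_width: 85.5
```

```bash
python3 -c "
from h import *
need([550,-192,300],0.063)"
```

```text
clock 0.95 pos [394.68 309.76 331.21] toolx [-0. -0. -1.] tooly yaw 0.2575863976801653 F [0.96 0.32 0.32] w 85.50027630752602 q6 1.9790974347550436
offset cm [ 3.17  2.24 52.47] roll deg 11.149000281032613
```

step_arm(
  gripper=[0,0,0,0,0,0,0,0],
  offset=[
    [0,2,4],
    [0,4,9],
    [0,5,14],
    [0,5,19],
    [0,5,24],
    [0,5,29],
    [0,4.5,34],
    [0,4,39],
  ],
  roll=[2,4,6,8,10,11,11,11],
)

```text
clock: 1.75
ee_pos: [531.9, -54.1, 331.4]
ee_rot: [1.16, 1.239, -1.161]
force: [0.8, 1.0, -0.9]
gripper_width: 85.4
```

```bash
python3 -c "
from h import *
need([550,-192,300],0.063)"
```

```text
clock 1.75 pos [531.87 -54.12 331.38] toolx [-0. -0. -1.] tooly yaw 0.06566011020349381 F [ 0.81  0.99 -0.93] w 85.39239904803927 q6 1.404340821014858
offset cm [ 3.15  0.91 13.87] roll deg 0.1524383292884579
```

step_arm(
  gripper=[0,0,0,0,0,0,0,0],
  offset=[
    [0,0.3,4],
    [0,0.6,8],
    [0.5,0.9,11],
    [1.0,0.9,13],
    [1.5,0.9,13.9],
    [2,0.9,13.9],
    [2,0.9,13.9],
    [2,0.9,13.9],
  ],
  roll=[0,0,0,0,0,0,0,0],
)

```text
clock: 2.55
ee_pos: [549.9, -191.1, 311.6]
ee_rot: [1.159, 1.24, -1.16]
force: [1.5, 0.6, -0.1]
gripper_width: 85.2
```

```bash
python3 -c "
from h import *
need([550,-192,300],0.063)
cv2.imwrite('pics/w1.png',viewer.read_camera('wrist'))"
```

```text
clock 2.55 pos [ 549.85 -191.07  311.56] toolx [-0. -0. -1.] tooly yaw 0.06695109654324032 F [ 1.53  0.58 -0.09] w 85.20674115914022 q6 1.1698200652677528
offset cm [1.16 0.01 0.09] roll deg 0.2264012170452645
```

View pics/w1.png

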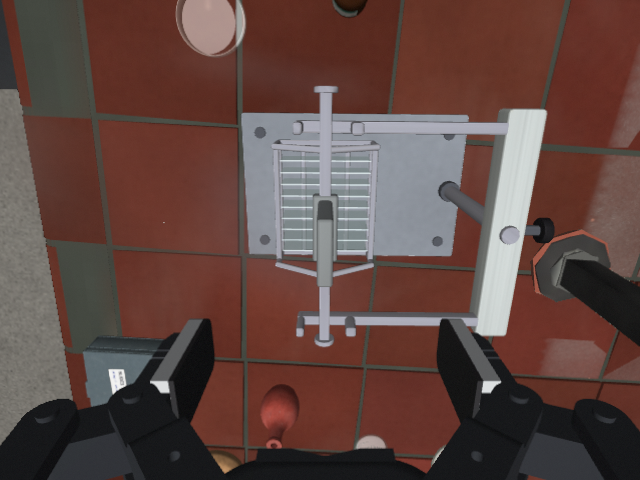

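```bash
python3 - <<'E'
from h import *
im=cv2.imread('pics/w1.png')
cv2.imwrite('pics/w1c.png',cv2.resize(im[75:355,265:385],None,fx=2.1,fy=2.1,interpolation=cv2.INTER_CUBIC))
W=cam('wrist')
print(plane(W,[(326,90),(324,342)],169)); print(plane(W,[(317,286),(332,286),(317,222),(332,222)],223))
E
```

```text
[[ 543.66  -98.4   169.  ]
 [ 554.85 -288.04  169.  ]]
[[ 545.69 -212.35  223.  ]
 [ 554.87 -211.73  223.  ]
 [ 543.24 -171.45  223.  ]
 [ 551.91 -170.87  223.  ]]
```

View pics/w1c.png

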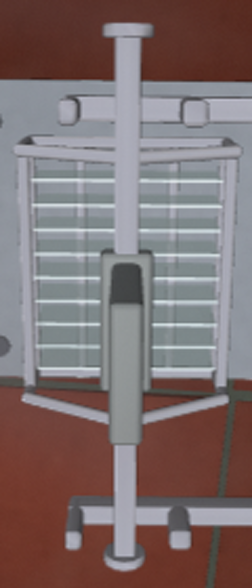

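```bash
python3 -c "
from h import *
need([549,-192.5,197],0.059)"
```

```text
clock 2.6 pos [ 550.06 -191.1   311.83] toolx [-0. -0. -1.] tooly yaw 0.06712753998101456 F [-0.27 -0.09  0.66] w 85.7155261265105 q6 1.1697378441682398
offset cm [11.48 -0.11  0.12] roll deg 0.4656798971816727
```

step_arm(
  gripper=[0,0,0,0,0,0,0,0],
  offset=[
    [2,-0.1,0.1],
    [4.5,-0.1,0.1],
    [7,-0.1,0.1],
    [9,-0.1,0.1],
    [10.5,-0.1,0.1],
    [11.5,-0.1,0.1],
    [11.5,-0.1,0.1],
    [11.5,-0.1,0.1],
  ],
  roll=[0.5,0.5,0.5,0.5,0.5,0.5,0.5,0.5],
)

```text
clock: 3.4
ee_pos: [549.5, -192.0, 197.6]
ee_rot: [1.165, 1.235, -1.166]
force: [-0.5, 0.8, 0.3]
gripper_width: 85.4
```

```bash
python3 -c "
from h import *
need([549,-192.5,197],0.059)
cv2.imwrite('pics/w2.png',viewer.read_camera('wrist'))"
```

```text
clock 3.4 pos [ 549.5  -192.03  197.57] toolx [ 0. -0. -1.] tooly yaw 0.05892511921367563 F [-0.47  0.77  0.25] w 85.4051132936227 q6 1.1761245182807634
offset cm [ 0.06 -0.05  0.04] roll deg -0.004329368963112756
```

View pics/w2.png

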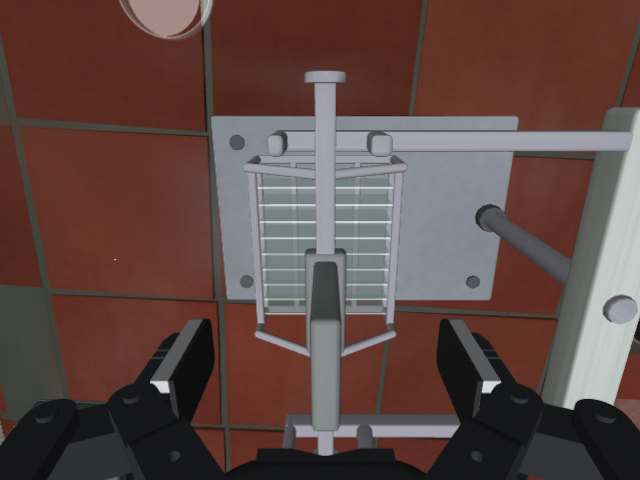

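step_arm(
  gripper=[100,150,200,225,240,255,255,255],
  offset=[
    [0,0,0],
    [0,0,0],
    [0,0,0],
    [0,0,0],
    [0,0,0],
    [0,0,0],
    [0,0,0],
    [0,0,0],
  ],
  roll=[0,0,0,0,0,0,0,0],
)

```text
clock: 4.25
ee_pos: [549.7, -192.3, 198.0]
ee_rot: [1.165, 1.234, -1.166]
force: [-1.7, -0.2, 2.7]
gripper_width: 9.6
```

```bash
python3 -c "
from h import *
need([549,-192.5,197],0.059)
print(readout.read_state()['ft_torque'])"
```

```text
clock 4.25 pos [ 549.69 -192.27  198.04] toolx [ 0. -0. -1.] tooly yaw 0.058761794220037064 F [-1.7  -0.24  2.68] w 9.636477352271239 q6 1.1760570163726587
offset cm [ 0.1  -0.07  0.02] roll deg -0.013755718336923906
[0.02 0.34 0.03]
```

step_arm(
  gripper=[255,255,255,255,255,255,255,255],
  offset=[
    [-0.3,0,0],
    [-0.8,0,0],
    [-1.4,0,0],
    [-2.0,0,0],
    [-2.7,0,0],
    [-3.4,0,0],
    [-4,0,0],
    [-4,0,0],
  ],
  roll=[0,0,0,0,0,0,0,0],
)

```text
clock: 5.05
ee_pos: [550.3, -192.5, 239.4]
ee_rot: [1.166, 1.233, -1.165]
force: [-0.1, -0.1, -3.3]
gripper_width: 8.9
```

```bash
python3 -c "
from h import *
need([549,-192.5,312],0.059)
print(readout.read_state()['ft_torque'])
cv2.imwrite('pics/w3.png',viewer.read_camera('wrist'))
cv2.imwrite('pics/s3.png',viewer.read_camera('scene'))"
```

```text
clock 5.05 pos [ 550.25 -192.45  239.35] toolx [ 0. -0. -1.] tooly yaw 0.05871416640941487 F [-0.06 -0.1  -3.28] w 8.906862136528948 q6 1.1761411441837906
offset cm [-7.27 -0.1   0.01] roll deg -0.016771463675851805
[-0.02 -0.02 -0.  ]
```

View pics/w3.png

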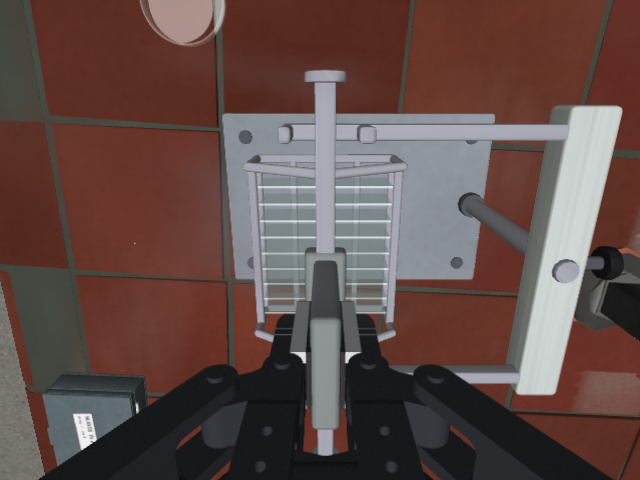

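View pics/s3.png

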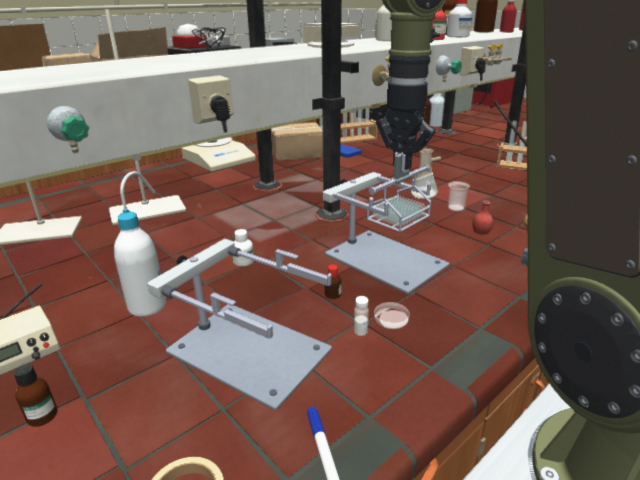

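step_arm(
  gripper=[255,255,255,255,255,255,255,255],
  offset=[
    [-0.5,0,0],
    [-1.5,0,0],
    [-2.5,0,0],
    [-4,0,0],
    [-5.5,0,0],
    [-7,0,0],
    [-8,0,0],
    [-8,0,0],
  ],
  roll=[0,0,0,0,0,0,0,0],
)

```text
clock: 5.95
ee_pos: [550.5, -192.4, 320.3]
ee_rot: [1.166, 1.231, -1.164]
force: [-0.0, -0.8, -2.6]
gripper_width: 9.2
```

```bash
python3 -c "
from h import *
need([451.5,189.3,320],0.279)"
```

```text
clock 5.95 pos [ 550.52 -192.43  320.34] toolx [ 0. -0. -1.] tooly yaw 0.05873443015358457 F [-0.   -0.76 -2.62] w 9.241579157301045 q6 1.1762894406526843
offset cm [ -0.12  -7.64 -38.69] roll deg -12.621121084636968
```

step_arm(
  gripper=[255,255,255,255,255,255,255,255],
  offset=[
    [0,-0.2,-1],
    [0,-0.5,-3],
    [0,-1,-6],
    [0,-2,-10],
    [0,-2.8,-14],
    [0,-3.6,-18],
    [0,-4.4,-22],
    [0,-5,-25],
  ],
  roll=[0,-1,-2,-3,-4.5,-6,-7.5,-9],
)

```text
clock: 6.75
ee_pos: [484.1, 56.7, 318.7]
ee_rot: [1.047, 1.3, -1.046]
force: [0.2, -0.6, -2.4]
gripper_width: 9.2
```

```bash
python3 -c "
from h import *
need([451.5,189.3,320],0.279)"
```

```text
clock 6.75 pos [484.12  56.66 318.71] toolx [ 0. -0. -1.] tooly yaw 0.21821957315035587 F [ 0.22 -0.61 -2.37] w 9.163722249327774 q6 1.4705926053682934
offset cm [ -0.17  -0.31 -13.66] roll deg -3.482919493857338
```

step_arm(
  gripper=[255,255,255,255,255,255,255,255],
  offset=[
    [0,-0.1,-3],
    [0,-0.1,-6],
    [0,-0.2,-9],
    [0,-0.3,-11.5],
    [0,-0.3,-13],
    [0,-0.3,-13.7],
    [0,-0.3,-13.7],
    [0,-0.3,-13.7],
  ],
  roll=[-1,-2,-3,-3.5,-3.5,-3.5,-3.5,-3.5],
)

```text
clock: 7.55
ee_pos: [451.3, 189.3, 318.1]
ee_rot: [1.0, 1.324, -1.001]
force: [0.6, -0.3, -2.8]
gripper_width: 9.2
```

```bash
python3 -c "
from h import *
need([451.5,189.3,220],0.279)
cv2.imwrite('pics/w4.png',viewer.read_camera('wrist'))
cv2.imwrite('pics/s4.png',viewer.read_camera('scene'))
cv2.imwrite('pics/t4.png',viewer.read_camera('top')[170:370,140:380])"
```

```text
clock 7.55 pos [451.33 189.3  318.06] toolx [ 0. -0. -1.] tooly yaw 0.27917270569313785 F [ 0.62 -0.33 -2.78] w 9.201951802154658 q6 1.691091466416222
offset cm [ 9.81 -0.01 -0.03] roll deg 0.009453876921611482
```

View pics/w4.png

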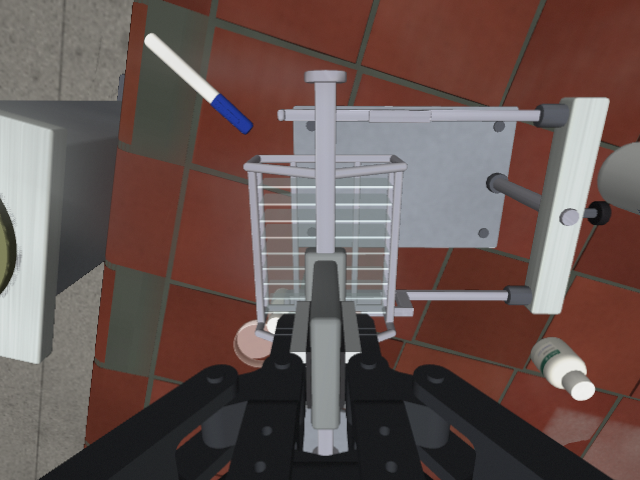

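View pics/s4.png

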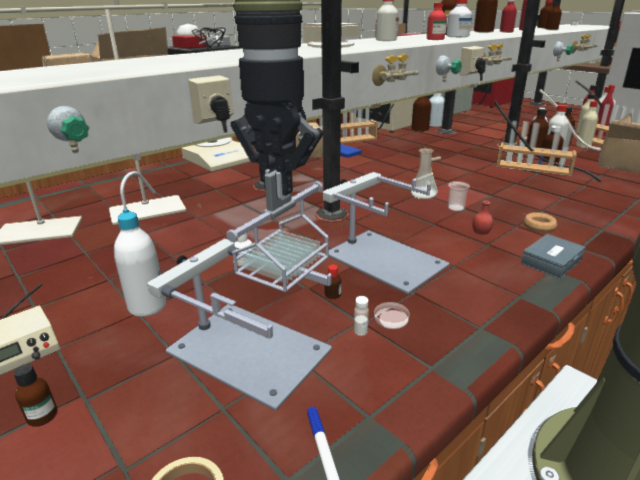

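View pics/t4.png

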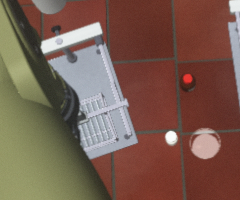

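```bash
python3 - <<'E'
from h import *
im=cv2.imread('pics/w4.png')
cv2.imwrite('pics/w4c.png',cv2.resize(im[60:330,230:640],None,fx=1.95,fy=1.95,interpolation=cv2.INTER_CUBIC))
W=cam('wrist')
o=np.array([503.4,204.2]);a=.279;Rz=np.array([[np.cos(a),-np.sin(a)],[np.sin(a),np.cos(a)]])
f=lambda uv,z:(plane(W,uv,z)[:,:2]-o)@Rz
print('cap',f([(569,217)],151),'corners',f([(564,98),(608,99),(561,313),(531,312)],151),'tip',f([(281,115)],156))
print('disc',f([(325,76)],289), 'carrier z289 bar edges',f([(317,240),(334,240),(316,90),(335,90)],293))
E
```

```text
cap [[136.86  -0.45]] corners [[115.35  87.22]
 [146.57  86.41]
 [147.35 -85.7 ]
 [121.62 -84.7 ]] tip [[-85.11  76.39]]
disc [[-54.37  94.65]] carrier z289 bar edges [[-57.82  31.07]
 [-50.71  31.06]
 [-57.71  89.68]
 [-50.71  89.67]]
```

View pics/w4c.png

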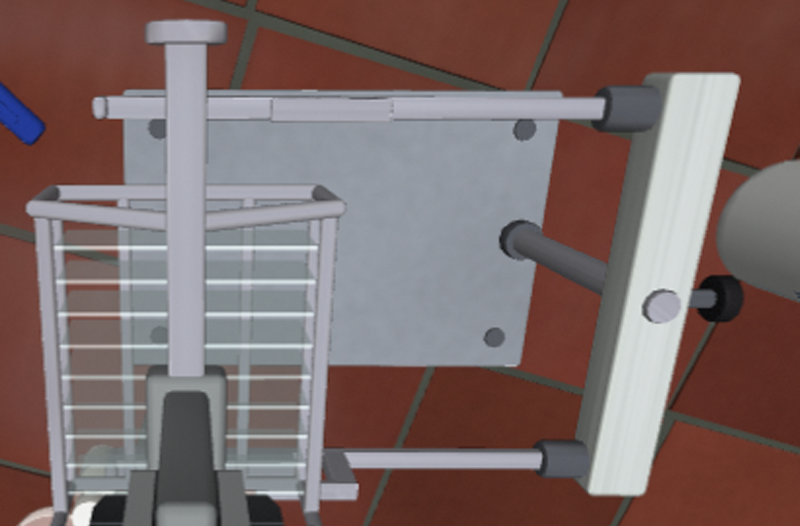

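step_arm(
  gripper=[255,255,255,255,255,255,255,255],
  offset=[
    [1,0,0],
    [3,0,0],
    [5,0,0],
    [7.5,0,0],
    [9.5,0,0],
    [11,0,0],
    [12,0,0],
    [12.2,0,0],
  ],
  roll=[0,0,0,0,0,0,0,0],
)

```text
clock: 8.5
ee_pos: [451.3, 188.1, 194.8]
ee_rot: [1.001, 1.325, -1.003]
force: [-0.5, -1.0, -1.9]
gripper_width: 9.3
```

```bash
python3 -c "
from h import *
need([451.5,189.3,183],0.279)
cv2.imwrite('pics/s5.png',cv2.resize(viewer.read_camera('scene')[180:400,140:400],None,fx=2.7,fy=2.7))
cv2.imwrite('pics/w5.png',viewer.read_camera('wrist'))"
```

```text
clock 8.5 pos [451.28 188.06 194.78] toolx [ 0. -0. -1.] tooly yaw 0.2774975623981062 F [-0.54 -0.99 -1.9 ] w 9.31354179620555 q6 1.6903671223820516
offset cm [ 1.18  0.05 -0.12] roll deg -0.08616262831706933
```

View pics/s5.png

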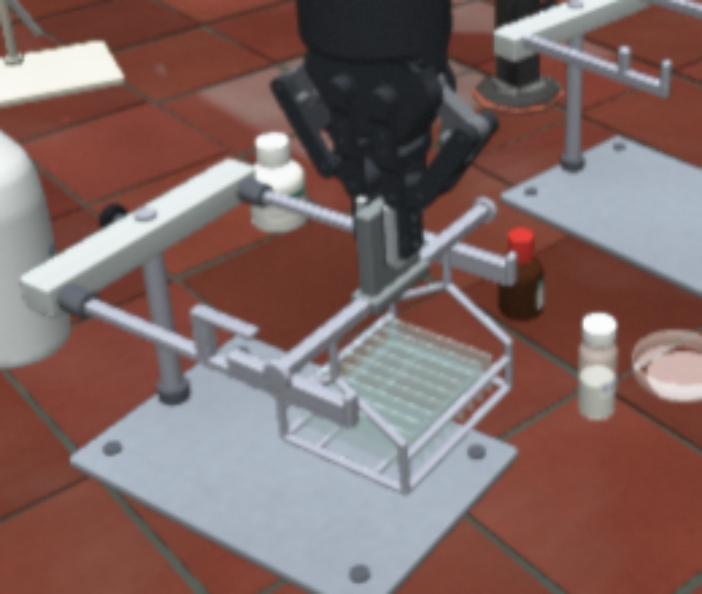

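View pics/w5.png

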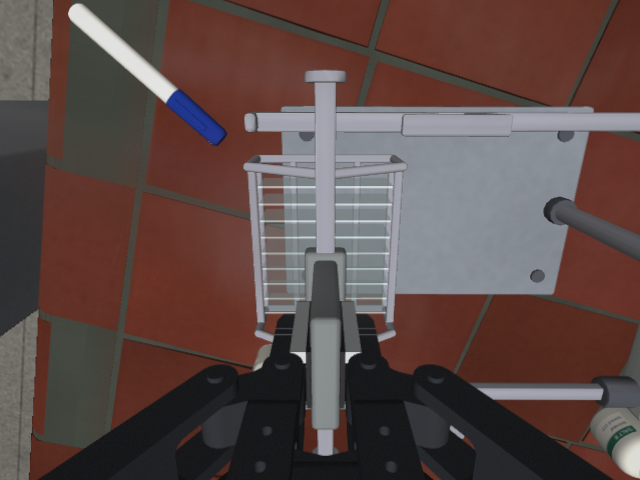

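step_arm(
  gripper=[255,255,255,255,255,255,255,255],
  offset=[
    [0.2,0.0,-0.1],
    [0.4,0.0,-0.1],
    [0.6,0.0,-0.1],
    [0.8,0.0,-0.1],
    [0.9,0.0,-0.1],
    [0.9,0.0,-0.1],
    [0.9,0.0,-0.1],
    [0.9,0.0,-0.1],
  ],
  roll=[0,0,0,0,0,0,0,0],
)

```text
clock: 9.4
ee_pos: [451.9, 189.5, 187.3]
ee_rot: [1.002, 1.324, -1.001]
force: [-0.1, -0.2, -3.2]
gripper_width: 9.1
```

```bash
python3 -c "
from h import *
need([451.5,189.3,183],0.279)"
```

```text
clock 9.4 pos [451.91 189.53 187.27] toolx [ 0. -0. -1.] tooly yaw 0.27781076082481715 F [-0.09 -0.2  -3.19] w 9.090528153999092 q6 1.6922702804840082
offset cm [ 0.43 -0.05  0.01] roll deg -0.06859074055957137
```

step_arm(
  gripper=[255,255,255,255,255,255,255,255],
  offset=[
    [0.05,0,0],
    [0.1,0,0],
    [0.15,0,0],
    [0.2,0,0],
    [0.2,0,0],
    [0.2,0,0],
    [0.2,0,0],
    [0.2,0,0],
  ],
  roll=[0,0,0,0,0,0,0,0],
)

```text
clock: 10.2
ee_pos: [451.9, 189.5, 185.3]
ee_rot: [1.002, 1.324, -1.001]
force: [0.1, 0.5, -2.7]
gripper_width: 9.2
```

step_arm(
  gripper=[255,255,255,255,255,255,255,255],
  offset=[
    [0.05,0,0],
    [0.1,0,0],
    [0.1,0,0],
    [0.1,0,0],
    [0.1,0,0],
    [0.1,0,0],
    [0.1,0,0],
    [0.1,0,0],
  ],
  roll=[0,0,0,0,0,0,0,0],
)

```text
clock: 11.0
ee_pos: [452.0, 189.5, 184.3]
ee_rot: [1.002, 1.324, -1.001]
force: [0.6, -0.1, -3.0]
gripper_width: 9.4
```

step_arm(
  gripper=[255,255,255,255,255,255,255,255],
  offset=[
    [0.05,0,0],
    [0.1,0,0],
    [0.1,0,0],
    [0.1,0,0],
    [0.1,0,0],
    [0.1,0,0],
    [0.1,0,0],
    [0.1,0,0],
  ],
  roll=[0,0,0,0,0,0,0,0],
)

```text
clock: 11.8
ee_pos: [451.9, 189.5, 183.3]
ee_rot: [1.002, 1.324, -1.001]
force: [1.0, -0.5, -2.8]
gripper_width: 9.3
```

step_arm(
  gripper=[255,255,255,255,255,255,255,255],
  offset=[
    [0.05,0,0],
    [0.1,0,0],
    [0.1,0,0],
    [0.1,0,0],
    [0.1,0,0],
    [0.1,0,0],
    [0.1,0,0],
    [0.1,0,0],
  ],
  roll=[0,0,0,0,0,0,0,0],
)

```text
clock: 12.6
ee_pos: [452.1, 189.5, 183.0]
ee_rot: [1.002, 1.323, -1.001]
force: [-2.5, -2.1, 5.3]
gripper_width: 9.4
```

step_arm(
  gripper=[255,255,255,255,255,255,255,255],
  offset=[
    [-0.06,0,0],
    [-0.06,0.4,0],
    [-0.06,1.0,0],
    [-0.06,1.6,0],
    [-0.06,2.2,0],
    [-0.06,2.8,0],
    [-0.06,3.3,0],
    [-0.06,3.5,0],
  ],
  roll=[0,0,0,0,0,0,0,0],
)

```text
clock: 13.4
ee_pos: [486.4, 199.3, 183.6]
ee_rot: [1.002, 1.323, -1.001]
force: [-0.4, -0.1, -3.3]
gripper_width: 9.4
```

```bash
cat > st.py <<'E'
from h import *
st=readout.read_state(); o=np.array([503.4,204.2]);a=.279;Rz=np.array([[np.cos(a),-np.sin(a)],[np.sin(a),np.cos(a)]])
need([451.5,189.3,183],0.279,st)
print('stand xy',(np.array(st['ee_pos'])[:2]-o)@Rz,'F stand',np.array(st['force'])[:2]@Rz,st['force'][2],'T',st['ft_torque'])
E
python3 st.py; python3 - <<'E'
from h import *
cv2.imwrite('pics/s6.png',cv2.resize(viewer.read_camera('scene')[180:400,140:400],None,fx=2.7,fy=2.7))
cv2.imwrite('pics/w6.png',viewer.read_camera('wrist'))
E
```

```text
clock 13.4 pos [486.39 199.3  183.62] toolx [ 0. -0. -1.] tooly yaw 0.2776135248778387 F [-0.43 -0.13 -3.34] w 9.412795736260014 q6 1.6841285289296182
offset cm [ 0.05 -3.63  0.01] roll deg -0.0800328350524353
stand xy [-17.7   -0.02] F stand [-0.45 -0.01] -3.336847789467834 T [0.03 0.02 0.03]
```

View pics/s6.png

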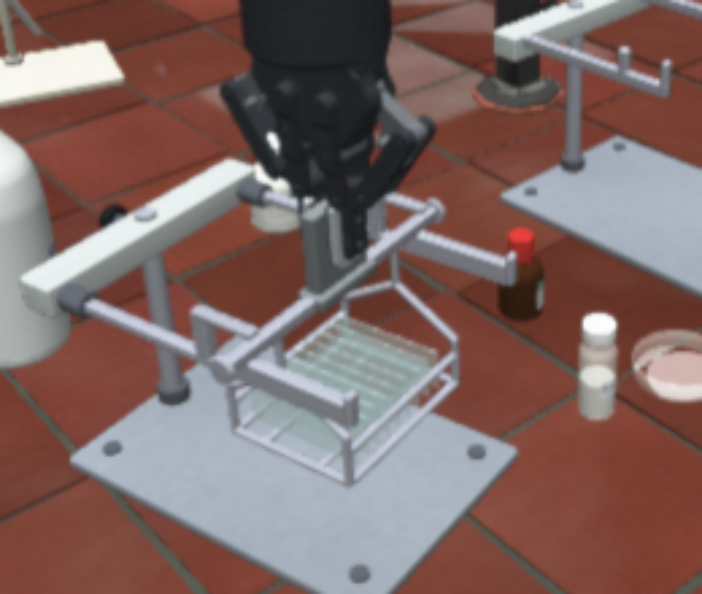

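View pics/w6.png

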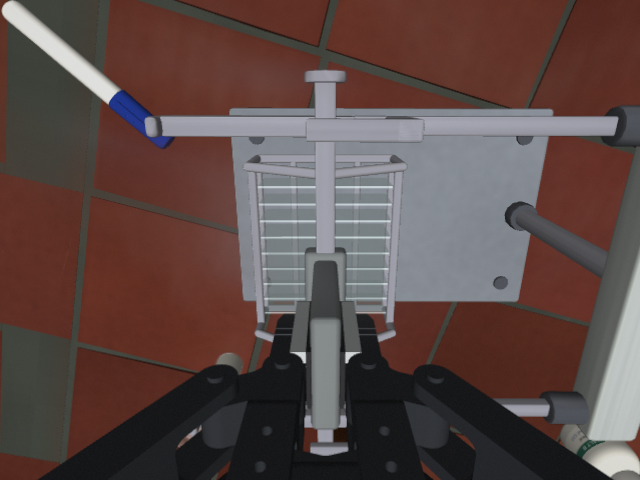

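step_arm(
  gripper=[255,255,255,255,255,255,255,255],
  offset=[
    [0,0.2,0],
    [0,0.4,0],
    [0,0.6,0],
    [0,0.8,0],
    [0,0.9,0],
    [0,1.0,0],
    [0,1.1,0],
    [0,1.2,0],
  ],
  roll=[0,0,0,0,0,0,0,0],
)

```text
clock: 14.3
ee_pos: [497.6, 202.5, 183.7]
ee_rot: [1.002, 1.323, -1.001]
force: [-0.5, 0.3, -3.1]
gripper_width: 9.4
```

step_arm(
  gripper=[255,255,255,255,255,255,255,255],
  offset=[
    [0,0.05,0],
    [0,0.1,0],
    [0,0.15,0],
    [0,0.2,0],
    [0,0.2,0],
    [0,0.2,0],
    [0,0.2,0],
    [0,0.2,0],
  ],
  roll=[0,0,0,0,0,0,0,0],
)

```text
clock: 15.1
ee_pos: [499.5, 203.0, 183.7]
ee_rot: [1.002, 1.323, -1.001]
force: [-0.1, -0.2, -3.4]
gripper_width: 9.1
```

```bash
python3 st.py
```

```text
clock 15.1 pos [499.49 203.04 183.66] toolx [ 0. -0. -1.] tooly yaw 0.2776464745502275 F [-0.12 -0.23 -3.36] w 9.07770342396524 q6 1.6812331802408855
offset cm [ 0.05 -4.99  0.01] roll deg -0.07810178364442777
stand xy [-4.08 -0.04] F stand [-0.18 -0.19] -3.35780608843896 T [0.02 0.01 0.  ]
```

Continuing in 1.5 mm increments.

step_arm(
  gripper=[255,255,255,255,255,255,255,255],
  offset=[
    [0,0.05,0],
    [0,0.1,0],
    [0,0.15,0],
    [0,0.15,0],
    [0,0.15,0],
    [0,0.15,0],
    [0,0.15,0],
    [0,0.15,0],
  ],
  roll=[0,0,0,0,0,0,0,0],
)

```text
clock: 15.9
ee_pos: [500.9, 203.4, 183.7]
ee_rot: [1.002, 1.323, -1.001]
force: [0.1, -0.1, -2.3]
gripper_width: 9.4
```

step_arm(
  gripper=[255,255,255,255,255,255,255,255],
  offset=[
    [0,0.05,0],
    [0,0.1,0],
    [0,0.15,0],
    [0,0.15,0],
    [0,0.15,0],
    [0,0.15,0],
    [0,0.15,0],
    [0,0.15,0],
  ],
  roll=[0,0,0,0,0,0,0,0],
)

```text
clock: 16.7
ee_pos: [502.3, 203.8, 183.7]
ee_rot: [1.002, 1.323, -1.001]
force: [-0.2, -0.1, -2.9]
gripper_width: 9.3
```

```bash
python3 st.py
```

```text
clock 16.7 pos [502.29 203.83 183.65] toolx [ 0. -0. -1.] tooly yaw 0.2776057920364951 F [-0.24 -0.15 -2.92] w 9.295267688465453 q6 1.6806552123207654
offset cm [ 0.05 -5.28  0.01] roll deg -0.0804107348028964
stand xy [-1.17 -0.05] F stand [-0.27 -0.07] -2.9237123835459142 T [ 0.03  0.06 -0.  ]
```

step_arm(
  gripper=[255,255,255,255,255,255,255,255],
  offset=[
    [0,0.05,0],
    [0,0.1,0],
    [0,0.15,0],
    [0,0.15,0],
    [0,0.15,0],
    [0,0.15,0],
    [0,0.15,0],
    [0,0.15,0],
  ],
  roll=[0,0,0,0,0,0,0,0],
)

```text
clock: 17.5
ee_pos: [503.7, 204.2, 183.7]
ee_rot: [1.002, 1.323, -1.001]
force: [-0.2, 0.7, -1.6]
gripper_width: 9.6
```

```bash
python3 st.py
```

```text
clock 17.5 pos [503.75 204.24 183.67] toolx [ 0. -0. -1.] tooly yaw 0.27759615415792555 F [-0.19  0.68 -1.6 ] w 9.580566275022894 q6 1.6803413771435252
offset cm [ 0.05 -5.43  0.  ] roll deg -0.08096688709660782
stand xy [ 0.34 -0.06] F stand [0.   0.71] -1.5960412915050213 T [0.07 0.06 0.02]
```

step_arm(
  gripper=[255,255,255,255,255,255,255,255],
  offset=[
    [0,0.05,0],
    [0,0.1,0],
    [0,0.15,0],
    [0,0.15,0],
    [0,0.15,0],
    [0,0.15,0],
    [0,0.15,0],
    [0,0.15,0],
  ],
  roll=[0,0,0,0,0,0,0,0],
)

```text
clock: 18.3
ee_pos: [505.2, 204.7, 183.7]
ee_rot: [1.002, 1.323, -1.001]
force: [0.5, -0.3, -3.4]
gripper_width: 9.6
```

```bash
python3 st.py
```

```text
clock 18.3 pos [505.19 204.65 183.68] toolx [ 0. -0. -1.] tooly yaw 0.27764199808164036 F [ 0.53 -0.28 -3.43] w 9.579381673720789 q6 1.6800059271563492
offset cm [ 0.05 -5.58  0.  ] roll deg -0.07834840562865963
stand xy [ 1.84 -0.06] F stand [ 0.44 -0.42] -3.4298235132051604 T [-0.    0.01  0.03]
```

step_arm(
  gripper=[255,255,255,255,255,255,255,255],
  offset=[
    [0,0.05,0],
    [0,0.1,0],
    [0,0.15,0],
    [0,0.15,0],
    [0,0.15,0],
    [0,0.15,0],
    [0,0.15,0],
    [0,0.15,0],
  ],
  roll=[0,0,0,0,0,0,0,0],
)

```text
clock: 19.1
ee_pos: [506.4, 205.0, 183.6]
ee_rot: [1.002, 1.324, -1.001]
force: [-2.2, -0.7, -2.5]
gripper_width: 9.1
```

```bash
python3 st.py
```

```text
clock 19.1 pos [506.4  205.   183.58] toolx [ 0. -0. -1.] tooly yaw 0.2775757381325612 F [-2.25 -0.74 -2.45] w 9.089457693117494 q6 1.6797987459249526
offset cm [ 0.04 -5.71  0.01] roll deg -0.08205888894528357
stand xy [ 3.11 -0.05] F stand [-2.36 -0.09] -2.4547943312873524 T [-0.14  0.5  -0.14]
```

step_arm(
  gripper=[255,255,255,255,255,255,255,255],
  offset=[
    [0,0.02,0],
    [0,0.04,0],
    [0,0.06,0],
    [0,0.08,0],
    [0,0.08,0],
    [0,0.08,0],
    [0,0.08,0],
    [0,0.08,0],
  ],
  roll=[0,0,0,0,0,0,0,0],
)

```text
clock: 19.9
ee_pos: [506.6, 205.1, 183.6]
ee_rot: [1.001, 1.324, -1.002]
force: [-4.9, -0.6, 0.6]
gripper_width: 9.4
```

```bash
python3 st.py
```

```text
clock 19.9 pos [506.59 205.07 183.56] toolx [ 0. -0. -1.] tooly yaw 0.27757014668943053 F [-4.92 -0.63  0.64] w 9.37980027277892 q6 1.6796709984092595
offset cm [ 0.05 -5.73  0.01] roll deg -0.08219609512676129
stand xy [ 3.31 -0.04] F stand [-4.91  0.75] 0.6374800438037564 T [-0.25  1.15 -0.21]
```

step_arm(
  gripper=[255,255,255,255,255,255,255,255],
  offset=[
    [0,-0.1,0],
    [0,-0.2,0],
    [0,-0.23,0],
    [0,-0.23,0],
    [0.1,-0.23,0],
    [0.2,-0.23,0],
    [0.3,-0.23,0],
    [0.3,-0.23,0],
  ],
  roll=[0,0,0,0,0,0,0,0],
)

```text
clock: 20.7
ee_pos: [504.3, 204.4, 180.3]
ee_rot: [1.001, 1.325, -1.003]
force: [0.2, 0.2, -1.6]
gripper_width: 9.2
```

```bash
python3 st.py
```

```text
clock 20.7 pos [504.27 204.38 180.29] toolx [ 0. -0. -1.] tooly yaw 0.2775839183250075 F [ 0.19  0.22 -1.6 ] w 9.239783707009948 q6 1.6801072677584767
offset cm [-0.28 -5.49  0.01] roll deg -0.08134823910428679
stand xy [ 0.89 -0.07] F stand [0.24 0.16] -1.5988741391102408 T [-0.03  0.02 -0.01]
```

step_arm(
  gripper=[255,255,255,255,255,255,255,255],
  offset=[
    [0.1,0,0],
    [0.2,0,0],
    [0.3,0,0],
    [0.4,0,0],
    [0.4,0,0],
    [0.4,0,0],
    [0.4,0,0],
    [0.4,0,0],
  ],
  roll=[0,0,0,0,0,0,0,0],
)

```text
clock: 21.5
ee_pos: [504.3, 204.4, 176.4]
ee_rot: [1.001, 1.325, -1.002]
force: [-0.6, 0.2, -2.9]
gripper_width: 9.5
```

```bash
python3 st.py
```

```text
clock 21.5 pos [504.33 204.36 176.35] toolx [ 0. -0. -1.] tooly yaw 0.2775389993444361 F [-0.58  0.24 -2.93] w 9.45780577658111 q6 1.6800848399987725
offset cm [-0.67 -5.49  0.  ] roll deg -0.08394079034577828
stand xy [ 0.94 -0.1 ] F stand [-0.49  0.39] -2.9331328829683927 T [-0.04  0.03  0.01]
```

step_arm(
  gripper=[255,255,255,255,255,255,255,255],
  offset=[
    [0.05,0,0],
    [0.1,0,0],
    [0.15,0,0],
    [0.15,0,0],
    [0.15,0,0],
    [0.15,0,0],
    [0.15,0,0],
    [0.15,0,0],
  ],
  roll=[0,0,0,0,0,0,0,0],
)

```text
clock: 22.3
ee_pos: [504.4, 204.4, 175.1]
ee_rot: [1.001, 1.324, -1.002]
force: [0.4, -1.1, 1.5]
gripper_width: 9.0
```

```bash
python3 st.py
```

```text
clock 22.3 pos [504.4  204.38 175.05] toolx [ 0. -0. -1.] tooly yaw 0.2775534153298953 F [ 0.44 -1.13  1.54] w 9.007923007057958 q6 1.6800873735170512
offset cm [-0.8 -5.5  0. ] roll deg -0.08316234380737342
stand xy [ 1.01 -0.1 ] F stand [ 0.11 -1.21] 1.5411717261290072 T [-0.1   0.19  0.05]
```

step_arm(
  gripper=[230,215,190,150,100,60,40,40],
  offset=[
    [0,0,0],
    [0,0,0],
    [0,0,0],
    [0,0,0],
    [0,0,0],
    [0,0,0],
    [0,0,0],
    [0,0,0],
  ],
  roll=[0,0,0,0,0,0,0,0],
)

```text
clock: 23.1
ee_pos: [504.4, 204.4, 175.0]
ee_rot: [1.001, 1.324, -1.002]
force: [-1.4, -0.7, 0.3]
gripper_width: 72.1
```

```bash
python3 st.py; python3 - <<'E'
from h import *
cv2.imwrite('pics/s7.png',cv2.resize(viewer.read_camera('scene')[180:400,140:400],None,fx=2.7,fy=2.7))
cv2.imwrite('pics/w7.png',viewer.read_camera('wrist'))
E
```

```text
clock 23.1 pos [504.38 204.37 175.  ] toolx [ 0. -0. -1.] tooly yaw 0.27755651950847404 F [-1.37 -0.72  0.26] w 72.06489020061113 q6 1.6800646900193297
offset cm [-0.81 -5.5   0.  ] roll deg -0.08296646753397852
stand xy [ 0.99 -0.11] F stand [-1.52 -0.32] 0.25831900812019065 T [-0.03  0.01  0.11]
```

View pics/s7.png

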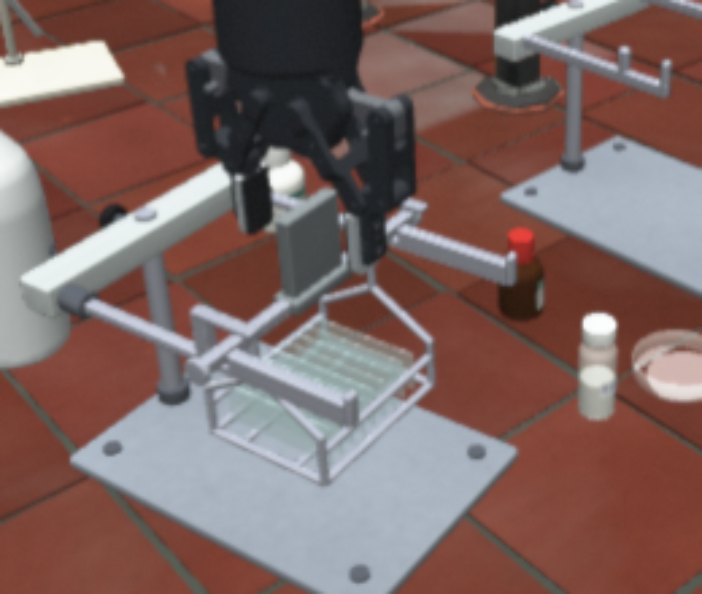

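View pics/w7.png

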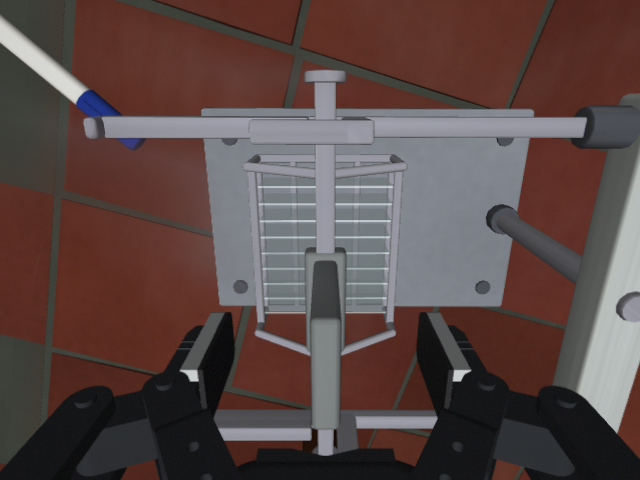

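The carrier hangs level in the notches and the jaws are open clear of the plate. Next I withdraw straight up.

step_arm(
  gripper=[20,0,0,0,0,0,0,0],
  offset=[
    [-0.5,0,0],
    [-1.5,0,0],
    [-3,0,0],
    [-5,0,0],
    [-8,0,0],
    [-11,0,0],
    [-14,0,0],
    [-15,0,0],
  ],
  roll=[0,0,0,0,0,0,0,0],
)

```text
clock: 24.0
ee_pos: [505.3, 205.3, 329.3]
ee_rot: [1.005, 1.321, -0.998]
force: [0.3, 0.4, 0.1]
gripper_width: 85.2
```

step_arm(
  gripper=[0,0,0,0,0,0,0,0],
  offset=[
    [0,0,0],
    [0,0,0],
    [0,0,0],
    [0,0,0],
    [0,0,0],
    [0,0,0],
    [0,0,0],
    [0,0,0],
  ],
  roll=[0,0,0,0,0,0,0,0],
)

```text
clock: 24.8
ee_pos: [505.3, 205.3, 329.2]
ee_rot: [1.005, 1.321, -0.998]
force: [0.6, -0.3, 0.1]
gripper_width: 85.4
```

```bash
python3 st.py; python3 - <<'E'
from h import *
cv2.imwrite('pics/s8.png',cv2.resize(viewer.read_camera('scene')[180:400,140:400],None,fx=2.7,fy=2.7))
cv2.imwrite('pics/w8.png',viewer.read_camera('wrist'))
E
```

```text
clock 24.8 pos [505.31 205.29 329.21] toolx [ 0.01 -0.   -1.  ] tooly yaw 0.27757038859741323 F [ 0.61 -0.34  0.06] w 85.44985999551281 q6 1.6809598356994053
offset cm [14.58 -5.72  0.03] roll deg -0.08288499564451968
stand xy [2.13 0.52] F stand [ 0.49 -0.49] 0.05728552327768212 T [-0.06 -0.01 -0.03]
```

View pics/s8.png

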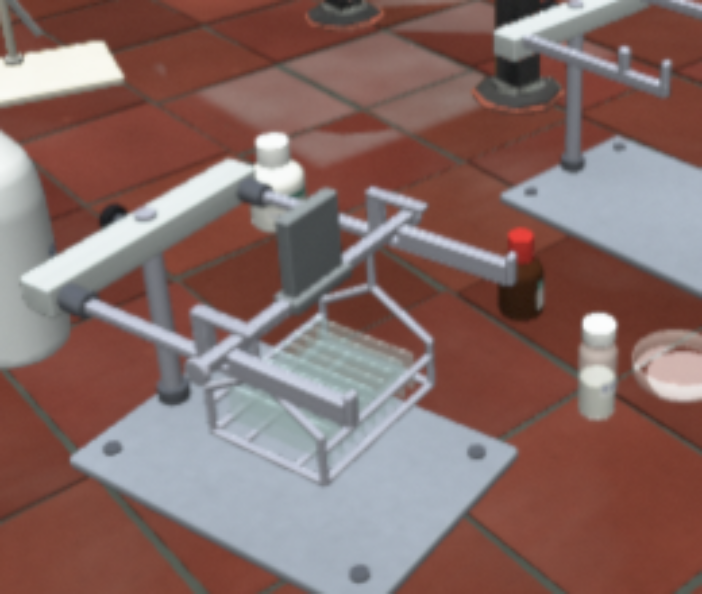

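View pics/w8.png

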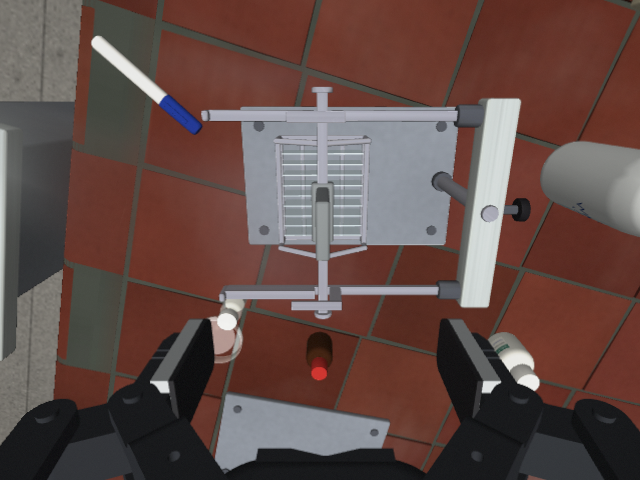

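The carrier is unchanged after I withdrew. Its discs are at wrist pixels (322,90) and (322,314), square to both arms and under the covers. The bystanders are where they were, and the gripper is clear.

```bash
python3 - <<'E'
from h import *
print(manip.job_done())
E
```

```text
the job is handed in; nothing more can be done
None
```

The carrier now hangs in the notches of the covered stand, released and level, and I handed the job in at about 25 s of the 69 s allowed. The hand-in reports no verdict.

- **Carry:** I lifted it by the grip plate from the open hooks and carried it with its rack above both stands, without setting it down.
- **Lay and slide:** The bar touched the rails with about 8 N. For the slide I then held it about 0.5 mm above them rather than letting it drag, so it was not fully resting while it moved.
- **Stops:** I felt the stops at about x = +3 mm of the stand, with about 5 N, and backed off 2.3 mm. That put the bar at x ≈ +1 mm, which agrees with the notch position measured from the pictures.
- **Seating:** It went down 8 mm below the rail height and touched the notch floor with about 4.5 N. That is where the floor should be.
- **Last checks:** After I withdrew, the scene and wrist pictures show the bar in both notches under the covers, square and level. The bottle, vial and dish look unmoved, and the open gripper is about 15 cm above with its force reading near zero. No check failed or disagreed.

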